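# Seat the keyed cover of a food processor

## Task

The round cover of the food processor sits proud because its notch is not over the locating pin on the bowl. Push the cover round by its rib with a fingertip until the notch meets the pin, then press the cover fully home. Do not pinch the rib or lift the cover, and leave the other things where they stand.

Things in the scene. Friction and masses are not known exactly. Their poses are not given: they have to be found in the camera images.
- processor: compact food processor, fixed to the worktop: round black motor base 204 mm across, steel bowl 151 mm across, rim 115 mm above the worktop; origin at the centre of its underside, z up along the axis of bowl and cover, x towards the locating pin. It never moves. Wall cabinets hang behind and above it (fronts at about x = 0.61 m, undersides 0.45 m above the worktop), and a range hood over the range to the left: keep the wrist in front of both
- pin_top (a point): centre of the top of the locating pin: an upright bare-metal post, 10 mm wide along the rim, reaching from 75 to 100 mm from the axis, up the outside of the bowl; the point lies 83 mm from the bowl's axis and 125 mm above the worktop. The post's outer end stands 14 mm out past the edge of the cover and so shows from above
- notch (a point): centre of the cover's notch, at the underside of the cover's edge, 83 mm from the axis. The cover is a grey disc 172 mm across and 6 mm thick; its only notch is cut 15 mm deep into the edge and is about 20 mm wide (about 4 mm to spare on either side of the pin). At the start the underside of the cover is 125.5 mm above the worktop, its seal holding it just over the pin, and the notch is away from the pin, up to half a turn, either way
- rib_mid (a point): centre of the finger rib on the cover, pointing from the middle to the notch: an upright radial black rib, 38 mm long (from 28 to 66 mm from the axis), 12 mm thick (13 mm at the very top), 17 mm tall above the cover's upper face; the point is 47 mm from the axis and half-way up. The cover turns when a fingertip pushes on either side of the rib (about 2 to 3 N there), and stays where it is left. The rib's upper face is 23 mm above the underside of the cover
- rib_left: one half of the rib's thickness (6 mm), with the side face towards the cover's +y; the cover's x axis runs from its centre to the notch. Origin at the foot of that half, 47 mm from the axis
- rib_right: the other half of the rib's thickness, with the opposite side face (towards the cover's -y)
- cover_pad (a point): centre of the top of the round black press pad, 38 mm across and 3 mm tall, in the middle of the cover; on the axis, 9 mm above the underside of the cover (134.5 mm above the worktop at the start, 125.5 mm when seated)
- cover_turn (a joint): angle of the cover on the bowl (rad), counter-clockwise from above is positive; at 0 (and any whole turn, 6.283) the notch is over the pin. It turns freely either way without a stop
- cover_press (a joint): how far the cover has been pressed down (m): 0 at the start, 0.009 fully home, negative if lifted. The seal resists with about 6 N and keeps the cover where it is left; it does not drop by itself. With the notch off the pin the pin blocks it within 2 mm
- jam_jar: jam jar with a screw lid, 68 x 74 x 84 mm, stands about 155 mm from the food processor's axis; loose, bystander; origin at the centre of its underside
- salt_shaker: salt shaker with a metal top, 44 mm across, 90 mm tall, stands about 155 mm from the food processor's axis, on the other side; loose, bystander; origin at the centre of its underside
- food_tin: food tin, 75 mm across, 110 mm tall; loose, bystander; origin at the centre of its underside
- mug: white mug with a handle, 82 x 114 x 91 mm; loose, bystander; origin at the centre of its underside
- glass: empty drinking glass, 81 mm across, 86 mm tall; loose, bystander; origin at the centre of its underside
- tea_box: box of tea, 64 x 142 x 90 mm; loose, bystander; origin at the centre of its underside
- flat_tin: flat food tin, 86 mm across, 40 mm tall; loose, bystander; origin at the centre of its underside

How it is judged:
By the outcome, as a careful person would: the job done as asked, in the order asked, and still so for the second after the job is handed in, with the robot touching nothing.
It also fails if it takes over 54 s, if anything falls off the work surface, if the arm or the gripper's body presses on something with over 40 N, if the wrist force passes 120 N, or if a joint passes its speed limit or range.

## Robot

A 6-joint arm with a two-finger parallel gripper is mounted at the origin on a cart in front of the work surface, level with it; the furniture and walls round the work are solid. World frame = base frame: x ahead of the robot, y to its left, z up, the work surface at z = 0. Lengths are in m, angles in rad, forces in N, time in s.
With the tool pointing down it reaches from about 0.25 to 0.775 m from the base axis. Payload 4 kg.
Tool frame: the origin (TCP) lies midway between the tips of the shut fingers; the grasp point (between the pads) lies 19 mm behind it; z points along the fingers, y is the line along which they close (so a half turn about z gives the same grasp; the last joint's range is limited). The gripper opens to 94 mm and grips with 3 to 60 N. Pads are 16 mm wide; open, the fingers measure 119 mm over their backs; the gripper's body (75 mm by 177 mm) begins 78 mm behind the grasp point.
Start: joints at [1.233, 0.087, 1.371, -0, 1.684, -0.103], TCP at [0.128, 0.535, 0.18] pointing down, gripper open.
Joint ranges: [-3.1, 3.1], [-0.76, 2.03], [0.27, 2.55], [-1.08, 4.22], [0.17, 2.65], [-2.57, 2.57]. Speed limits (rad/s): [2.79, 2.79, 3.14, 3.14, 3.14, 3.14].

## Interface

Orientations are given as a 3x3 rotation matrix whose columns are the frame's x, y, z axes.
In Python, from plant import manip gives the robot as it stands. The module is installed in compiled form; this text tells all that it offers.
- The arm moves only by the tool arm_command, never from a script. Its argument "rows" is a list that holds one entry, the list of rows, each a list of 7 numbers: the turn, a rotation vector about the tool's x, y, z in rad, then the shift along the tool's x, y, z in m, then the closure, from 0 (fully open) to 1 (shut). In form: [[[wx, wy, wz, tx, ty, tz, gripper], ...]]. A call has 1 to 20 rows; each row is the pose to reach, as a shift and turn from the pose commanded when the call began, along the tool's axes at that moment; what a row does not reach only later rows make up. A row lasts 1/12 s, in which the tool goes at most 41.7 mm and 7.16 degrees, less where a joint would pass 70% of its speed; a pose out of reach is approached as far as the arm can. A call with a gripper value outside its range is refused whole. The fingers move at their own pace and stop on an object; "grip_force" is the grip in N (left out, the last holds). Time passes only in rows, so rows that repeat a pose let the fingers close. It gives the time, the measured TCP pose, the force, the opening and the grip force at its end, in the units of the state.
- manip.read_state(): the state, without advancing time (a new reading comes with each control period).
- manip.get_image(name): name is "scene" or "top" or "wrist"; returns (picture, depth): 400x640x3 uint8, red, green, blue; 400x640 float32, m along the optical axis (not along the pixel's ray), 0 where there is no reading.
- manip.camera_info(name): a dict with "mtx" (3x3 intrinsics, pixels), "R" (3x3) and "t" (3): a world point X has camera coordinates R X + t. Camera axes: x right, y down, z forward; pixel columns grow to the right and rows downward; lengths in m; the calibration is good to about 2 mm. A picture is of the moment at which its call begins: read the wrist's pose just before it. camera_info takes no time and is no camera call; for the wrist camera it gives the pose at the moment of the call.
- manip.finish_job(): hands the job in; it is judged then, once.
Trained networks look in the newest picture that a camera, given by its name, has taken for a name from the list of things; names that differ only in an ending like _2 or _b are one class to them, and where a whole thing is asked for, a point or a joint stands for the part that bears it (a point fixed in the world has none). Each returns a list of dicts, best first, with "score" (0 to 1); they miss things now and then, are a little off and sometimes report something else, mostly with a low value. They report only what shows in the picture. A call takes as long as a camera call.
- manip.spot_in(camera, query): "position" ([column, row] in pixels, amid what is visible of it).
- manip.regions_of(camera, query): "pixels" (400x640 bool, what is visible of it) and "position" ([column, row] in pixels, amid what is visible of it).
- manip.landmark_of(camera, query): "position" ([column, row] in pixels: a listed point, or the origin of a listed thing).
The state is a dict: "time": time; "joint_pos": joint angles; "joint_vel": joint speeds; "joint_efforts": joint torques, N m; "tool_pos": TCP position; "eef_rot": TCP orientation; "contact_force": force on the tool from outside, world axes, zero at the start; "ft_torque": the same for the moment, N m; "grip_width": opening from 0.0 (shut) to 1.0 (fully open); "gripper_force": force on a finger pad.
Only numpy, scipy, OpenCV 4.12 (cv2) and the standard library are available. Lean on these libraries where they do the work, as an engineer would, in place of code of your own. Each camera call takes 0.05 s, during which the arm holds its last target. There are 200 camera calls.

## Working session

There is one attempt and no reset: what is moved stays moved. The work goes in short steps, Python scripts to look and compute and a tool call to move; the robot and the scene stay as the last step left them, time stands still between calls to the robot, and variables do not carry over. Pictures are saved under pics/ and viewed, at most 10 in all, crops included, and the job is handed in when it is done.

Besides the shell and the picture viewer there is one more tool, called by a JSON object that holds its "api" and its "payload". arm_command: Moves the arm, as the interface text tells. Its arguments: {"type":"object","properties":{"rows":{"type":"array","items":{"type":"array","items":{"type":"array","items":{"type":"number"}}}},"grip_force":{"type":"number"}},"required":["rows"]}

```bash
mkdir -p pics; cat > h.py <<'E'
import numpy as np, cv2
from plant import manip
def back(cam,px,d,ci=None):
    ci=ci or manip.camera_info(cam)
    K,R,t=map(np.array,(ci["mtx"],ci["R"],ci["t"]))
    p=np.linalg.inv(K)@np.array([px[0],px[1],1.])*d
    return R.T@(p-t)
def onz(cam,px,z):
    ci=manip.camera_info(cam);K,R,t=map(np.array,(ci["mtx"],ci["R"],ci["t"]))
    o=-R.T@t; r=R.T@np.linalg.inv(K)@np.array([px[0],px[1],1.])
    return o+r*(z-o[2])/r[2]
def save(im,n,crop=None,s=1):
    if crop: im=im[crop[1]:crop[3],crop[0]:crop[2]]
    cv2.imwrite("pics/"+n,cv2.resize(im[:,:,::-1],None,fx=s,fy=s,interpolation=cv2.INTER_CUBIC))
E
python3 - <<'E'
from h import *
np.set_printoptions(precision=4,suppress=True)
Z=dict(pin_top=.125,notch=.1255,rib_mid=.140,cover_pad=.1345,processor=0,jam_jar=0,salt_shaker=0,food_tin=0,mug=0,glass=0,tea_box=0,flat_tin=0)
ims=[]
for c in("scene","top"):
    im,d=manip.get_image(c); ims.append(im)
    for k,z in Z.items():
        for r in manip.landmark_of(c,k)[:2]:
            print(c,k,round(r["score"],2),np.round(r["position"],1),onz(c,r["position"],z))
save(np.vstack(ims),"a.png",s=.75)
s=manip.read_state();print(s["time"],s["tool_pos"],s["eef_rot"],s["contact_force"])
E
```

```text
scene pin_top 0.63 [261.8 249.5] [ 0.3252 -0.2693  0.125 ]
scene notch 0.61 [295.3 215.4] [ 0.4613 -0.2     0.1255]
scene rib_mid 0.56 [293.9 217.4] [ 0.4402 -0.2243  0.14  ]
scene cover_pad 0.93 [291.3 232. ] [ 0.4053 -0.2637  0.1345]
scene cover_pad 0.37 [292.4 215.3] [ 0.4476 -0.2073  0.1345]
scene processor 0.77 [290.6 277.9] [ 0.4035 -0.2615  0.    ]
scene jam_jar 0.54 [263.9 244.9] [ 0.4208 -0.1092  0.    ]
scene food_tin 0.74 [232.8 211.6] [0.4329 0.0954 0.    ]
scene mug 0.63 [271.3 194.1] [0.5895 0.1219 0.    ]
scene mug 0.52 [230.4 210.7] [0.4294 0.1046 0.    ]
scene glass 0.94 [333.  217.8] [ 0.6621 -0.1142  0.    ]
scene tea_box 0.59 [301.7 183.1] [0.7209 0.1283 0.    ]
scene flat_tin 0.92 [400.5 267.7] [ 0.6484 -0.3945  0.    ]
top pin_top 0.83 [363.6 276.2] [ 0.3308 -0.2772  0.125 ]
top notch 0.68 [339.7 230.3] [ 0.4668 -0.2048  0.1255]
top rib_mid 0.64 [349.6 234. ] [ 0.4547 -0.2338  0.14  ]
top rib_mid 0.21 [338.1 227.1] [ 0.4749 -0.1992  0.14  ]
top cover_pad 0.69 [356.8 251.2] [ 0.4041 -0.2559  0.1345]
top processor 0.84 [356.9 253.3] [ 0.4048 -0.2681  0.    ]
top jam_jar 0.89 [306.5 247.4] [ 0.4214 -0.1023  0.    ]
top salt_shaker 0.73 [399.4 247.9] [ 0.4248 -0.4079  0.    ]
top salt_shaker 0.64 [396.4 179.7] [ 0.654  -0.4008  0.    ]
top food_tin 0.65 [245.5 245.6] [0.424  0.0982 0.    ]
top mug 0.77 [239.8 198.5] [0.5807 0.124  0.    ]
top glass 0.68 [314.2 172.5] [ 0.6741 -0.1231  0.    ]
top glass 0.68 [395.  179.4] [ 0.655  -0.3961  0.    ]
top tea_box 0.82 [237.6 152.5] [0.7393 0.1386 0.    ]
top flat_tin 0.64 [397.1 183.9] [ 0.6396 -0.403   0.    ]
top flat_tin 0.33 [314.3 175.6] [ 0.6634 -0.1236  0.    ]
1.3 [0.128  0.5349 0.1803] [[-0.9726  0.2326  0.    ]
 [ 0.2326  0.9726  0.0001]
 [-0.      0.0001 -1.    ]] [-0.1049 -0.1897  0.4471]
```

View pics/a.png

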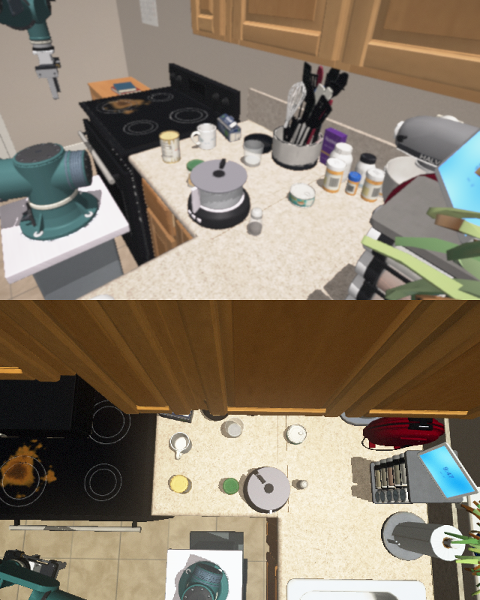

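The pictures show the processor at around (357, 251) in the top view. The pin points toward the robot and the rib points back-left. I'll move above it and look with the wrist camera.

{"api": "arm_command", "payload": {"rows": [[[0,0,0,0,0,-0.1,1],[0,0,0,0,0,-0.15,1],[0,0,0,0,0,-0.15,1],[0,0,2.38,-0.437,-0.708,-0.15,1],[0,0,2.38,-0.437,-0.708,-0.15,1],[0,0,2.38,-0.437,-0.708,-0.15,1],[0,0,2.38,-0.437,-0.708,-0.15,1],[0,0,2.38,-0.437,-0.708,-0.15,1],[0,0,2.38,-0.437,-0.708,-0.15,1],[0,0,2.38,-0.437,-0.708,-0.15,1],[0,0,2.38,-0.437,-0.708,-0.15,1],[0,0,2.38,-0.437,-0.708,-0.15,1],[0,0,2.38,-0.437,-0.708,-0.15,1],[0,0,2.38,-0.437,-0.708,-0.15,1],[0,0,2.38,-0.437,-0.708,-0.15,1],[0,0,2.38,-0.437,-0.708,-0.15,1],[0,0,2.38,-0.437,-0.708,-0.15,1],[0,0,2.38,-0.437,-0.708,-0.15,1],[0,0,2.38,-0.437,-0.708,-0.15,1],[0,0,2.38,-0.437,-0.708,-0.15,1]]]}}

```text
time: 2.97
tool_pos: [0.3494, -0.1399, 0.327]
eef_rot: [[0.715, 0.699, 0.001], [0.699, -0.715, -0.0], [0.001, 0.001, -1.0]]
contact_force: [0.3, 0.7, 0.7]
grip_width: 0.004
gripper_force: 0.0
```

```bash
cat > look.py <<'E'
import sys
from h import *
np.set_printoptions(precision=4,suppress=True)
n=sys.argv[1]; dz=float(sys.argv[2]) if len(sys.argv)>2 else 0
s=manip.read_state();print(s["time"],s["tool_pos"],s["eef_rot"][:,0] if hasattr(s["eef_rot"],"shape") else s["eef_rot"],s["joint_pos"])
ci=manip.camera_info("wrist");im,d=manip.get_image("wrist");save(im,n)
print("cam",-np.array(ci["R"]).T@ci["t"],np.array(ci["R"])[2])
for k,z in dict(pin_top=.125,notch=.1255-dz,rib_mid=.140-dz,cover_pad=.1345-dz,rib_left=.1315-dz,rib_right=.1315-dz).items():
    for r in manip.landmark_of("wrist",k)[:2]:
        print(k,round(r["score"],2),np.round(r["position"],1),onz("wrist",r["position"],z))
    if k in("rib_mid","cover_pad","pin_top"): pass
E
python3 look.py b.png
```

```text
2.9667 [ 0.3494 -0.1399  0.327 ] [0.7149 0.6992 0.0008] [-0.5323 -0.2806  1.4174  0.0004  2.0032  0.2644]
cam [ 0.3977 -0.0921  0.5317] [-0.1689 -0.1662 -0.9715]
pin_top 0.76 [377.3 256.2] [ 0.3248 -0.2684  0.125 ]
notch 0.9 [432.2 136.9] [ 0.4739 -0.2018  0.1255]
rib_mid 0.97 [428.3 174.3] [ 0.4402 -0.2257  0.14  ]
rib_mid 0.26 [233.1  10.1] [0.4109 0.0513 0.14  ]
cover_pad 0.72 [421.  207.8] [ 0.408  -0.2518  0.1345]
cover_pad 0.16 [466.4 241.1] [ 0.4195 -0.3244  0.1345]
rib_left 0.54 [424.  173.9] [ 0.4387 -0.2235  0.1315]
rib_right 0.54 [432.4 141.3] [ 0.4712 -0.201   0.1315]
```

View pics/b.png

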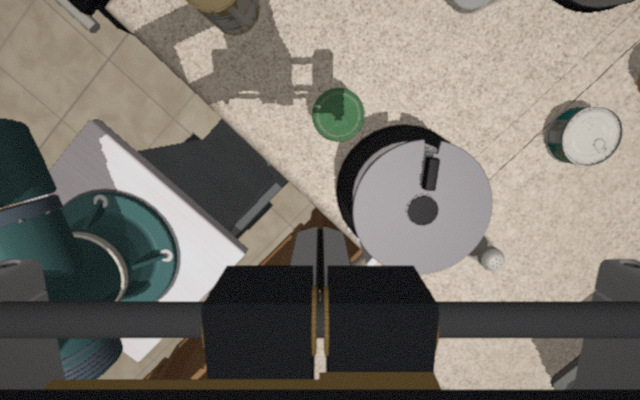

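The wrist view shows the disc centred near (423, 208). The rib and notch point up at (430, 145–185), and the pin's light outer end is near (374, 260). Next I'll refine the axis and the angles.

```bash
cat > fit.py <<'E'
from h import *
np.set_printoptions(precision=4,suppress=True)
def fit(c,dz=0):
    im,d=manip.get_image(c)
    r=manip.regions_of(c,"cover_turn")
    out=None
    if r:
        m=r[0]["pixels"].astype(np.uint8); cn=max(cv2.findContours(m,0,1)[0],key=cv2.contourArea)
        P=np.array([onz(c,p[0],.1315-dz)[:2] for p in cn])
        h=cv2.convexHull(P.astype(np.float32))[:,0]
        (x,y),rad=cv2.minEnclosingCircle(h.astype(np.float32)); 
        A=np.c_[2*P,np.ones(len(P))]
        for _ in range(6):
            s=np.linalg.lstsq(A,(P**2).sum(1),rcond=None)[0]; R=np.sqrt(s[2]+s[:2]@s[:2])
            e=abs(np.hypot(*(P-s[:2]).T)-R); k=e<max(np.median(e)*2,.001);P,A=P[k],A[k]
        print(c,r[0]["score"],"mec",x,y,rad,"lsq",s[:2],R,len(P))
        out=s[:2]
    return out
if __name__=="__main__":
    import sys
    for c in sys.argv[1:]: fit(c)
    for c in sys.argv[1:]:
        for k in("pin_top","notch","rib_mid","processor"):
            r=manip.regions_of(c,k)[:1]
            if r: print(c,k,r[0]["score"],r[0]["position"],r[0]["pixels"].sum())
E
python3 fit.py wrist top scene
```

```text
wrist 0.82 mec 0.40676063299179077 -0.25875499844551086 0.08646436780691147 lsq [ 0.4069 -0.2584] 0.08534416309894038 317
top 0.91 mec 0.40655943751335144 -0.2604527175426483 0.08530671894550323 lsq [ 0.4083 -0.2652] 0.07930380333149342 42
scene 0.72 mec 0.4095466136932373 -0.26077860593795776 0.09143228828907013 lsq [ 0.4058 -0.2626] 0.08600168943253826 122
wrist pin_top 0.75 [413.9, 199.9] 17615
wrist notch 0.69 [424.0, 207.8] 14274
wrist rib_mid 0.84 [424.0, 209.8] 14382
wrist processor 0.7 [414.4, 199.5] 17714
top pin_top 0.59 [364.9, 246.6] 1891
top notch 0.6 [365.0, 248.9] 1656
top rib_mid 0.56 [367.5, 246.8] 1710
top processor 0.85 [366.5, 250.3] 1986
scene pin_top 0.61 [290.3, 259.4] 6490
scene notch 0.82 [290.3, 237.2] 2778
scene rib_mid 0.97 [290.6, 233.3] 2763
scene processor 0.92 [289.5, 260.4] 6452
```

{"api": "arm_command", "payload": {"rows": [[[0,0,1.595,0.004,0.152,0.1,1],[0,0,1.595,0.004,0.152,0.1,1],[0,0,1.595,0.004,0.152,0.1,1],[0,0,1.595,0.004,0.152,0.1,1],[0,0,1.595,0.004,0.152,0.1,1],[0,0,1.595,0.004,0.152,0.1,1],[0,0,1.595,0.004,0.152,0.127,1],[0,0,1.595,0.004,0.152,0.127,1],[0,0,1.595,0.004,0.152,0.127,1],[0,0,1.595,0.004,0.152,0.127,1],[0,0,1.595,0.004,0.152,0.127,1],[0,0,1.595,0.004,0.152,0.127,1],[0,0,1.595,0.004,0.152,0.127,1],[0,0,1.595,0.004,0.152,0.127,1],[0,0,1.595,0.004,0.152,0.127,1],[0,0,1.595,0.004,0.152,0.127,1]]]}}

```text
time: 5.55
tool_pos: [0.4594, -0.2426, 0.1994]
eef_rot: [[0.689, -0.725, -0.0], [-0.725, -0.689, 0.0], [-0.0, -0.0, -1.0]]
contact_force: [-0.1, -0.0, 0.6]
grip_width: 0.009
gripper_force: 0.0
```

```bash
python3 look.py c.png
```

```text
5.55 [ 0.4594 -0.2426  0.1994] [ 0.6886 -0.7251 -0.0003] [-0.5951  0.0164  1.4072  0.0001  1.7182  1.7869]
cam [ 0.5062 -0.2929  0.4041] [-0.1638  0.1739 -0.971 ]
pin_top 0.96 [447.9 282.1] [ 0.3221 -0.2669  0.125 ]
notch 0.96 [280.6 223. ] [ 0.4696 -0.2047  0.1255]
notch 0.56 [323.3 223. ] [ 0.4428 -0.23    0.1255]
rib_mid 0.97 [322.6 230. ] [ 0.4423 -0.2285  0.14  ]
rib_mid 0.6 [437.   89.3] [ 0.4565 -0.3673  0.14  ]
cover_pad 0.57 [379.8 229.4] [ 0.4065 -0.2606  0.1345]
rib_right 0.77 [323.9 219.2] [ 0.4461 -0.2342  0.1315]
```

View pics/c.png

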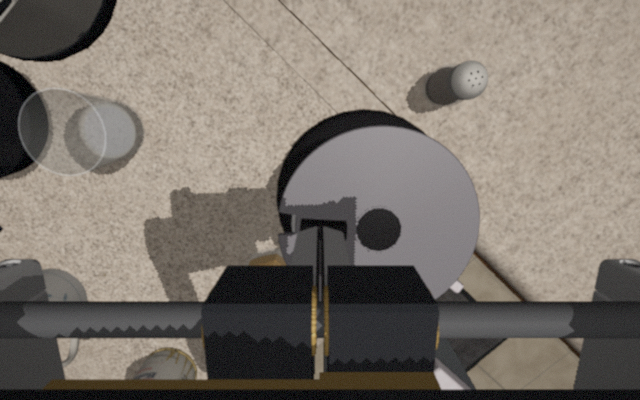

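The rib's far edge is at about (300–345, 222) and the pin is at about (455, 287). The fingertip is on the clockwise side of the rib with about 8 mm of clearance, so I'll descend next to the rib.

{"api": "arm_command", "payload": {"rows": [[[0,0,0,0.003,0.004,0,1],[0,0,0,0.003,0.004,0.03,1],[0,0,0,0.003,0.004,0.045,1],[0,0,0,0.003,0.004,0.055,1],[0,0,0,0.003,0.004,0.061,1],[0,0,0,0.003,0.004,0.061,1],[0,0,0,0.003,0.004,0.061,1]]]}}

```text
time: 6.48
tool_pos: [0.4588, -0.2478, 0.1391]
eef_rot: [[0.687, -0.726, 0.001], [-0.726, -0.687, -0.0], [0.001, -0.0, -1.0]]
contact_force: [-0.7, 0.5, 1.2]
grip_width: 0.007
gripper_force: 0.0
```

```bash
cat > arc.py <<'E'
import sys
from h import *
# rows for arc: axis, angles (deg) relative to tool now; u0=-tool y, v0=-tool x
a=np.array([.4065,-.2600]); r=.047; off=float(sys.argv[4]) if len(sys.argv)>4 else .014
lo,hi,n=float(sys.argv[1]),float(sys.argv[2]),int(sys.argv[3])
s=manip.read_state(); R=np.array(s["eef_rot"]); T=R[:2,:2]
p0=T.T@(np.array(s["tool_pos"])[:2]-a)
phi=np.degrees(np.arctan2(-R[1,1],-R[0,1]));print("phi",phi,"now r,t",-p0[1]*1e3,-p0[0]*1e3)
for th in np.linspace(lo,hi,n):   # absolute rib angle
    D=np.radians(th-phi);c,q=np.cos(D),np.sin(D)
    p=np.array([-r*q+off*c,-r*c-off*q])-p0
    print([0,0,round(-D,2),*map(float,np.round(p,3)),0,1],end=",")
E
python3 arc.py 43 108 18
```

```text
phi 43.41007897141335 now r,t 46.410075212735975 -27.066558176876374
[0, 0, np.float64(0.01), -0.013, -0.0, 0, 1],[0, 0, np.float64(-0.06), -0.016, -0.001, 0, 1],[0, 0, np.float64(-0.13), -0.019, -0.002, 0, 1],[0, 0, np.float64(-0.19), -0.022, -0.002, 0, 1],[0, 0, np.float64(-0.26), -0.026, -0.003, 0, 1],[0, 0, np.float64(-0.33), -0.029, -0.003, 0, 1],[0, 0, np.float64(-0.39), -0.032, -0.002, 0, 1],[0, 0, np.float64(-0.46), -0.035, -0.002, 0, 1],[0, 0, np.float64(-0.53), -0.039, -0.001, 0, 1],[0, 0, np.float64(-0.59), -0.042, -0.0, 0, 1],[0, 0, np.float64(-0.66), -0.045, 0.001, 0, 1],[0, 0, np.float64(-0.73), -0.048, 0.002, 0, 1],[0, 0, np.float64(-0.79), -0.051, 0.003, 0, 1],[0, 0, np.float64(-0.86), -0.054, 0.005, 0, 1],[0, 0, np.float64(-0.93), -0.056, 0.007, 0, 1],[0, 0, np.float64(-0.99), -0.059, 0.009, 0, 1],[0, 0, np.float64(-1.06), -0.061, 0.011, 0, 1],[0, 0, np.float64(-1.13), -0.064, 0.014, 0, 1],
```

{"api": "arm_command", "payload": {"rows": [[[0,0,0,-0.006,0,0,1],[0,0,0,-0.012,0,0,1],[0,0,-0.06,-0.016,-0.001,0,1],[0,0,-0.13,-0.019,-0.002,0,1],[0,0,-0.19,-0.022,-0.002,0,1],[0,0,-0.26,-0.026,-0.003,0,1],[0,0,-0.33,-0.029,-0.003,0,1],[0,0,-0.39,-0.032,-0.002,0,1],[0,0,-0.46,-0.035,-0.002,0,1],[0,0,-0.53,-0.039,-0.001,0,1]]]}}

```text
time: 7.32
tool_pos: [0.4325, -0.2182, 0.1396]
eef_rot: [[0.961, -0.276, 0.002], [-0.276, -0.961, -0.001], [0.002, 0.0, -1.0]]
contact_force: [0.8, -0.7, 0.2]
grip_width: 0.002
gripper_force: 0.0
```

```bash
python3 look.py d.png; python3 arc.py 76 132 17
```

```text
7.3167 [ 0.4325 -0.2182  0.1396] [ 0.9612 -0.2758  0.0018] [-0.5845 -0.0493  1.5901  0.0002  1.5991  1.2657]
cam [ 0.4978 -0.2374  0.3444] [-0.2271  0.0658 -0.9716]
pin_top 0.66 [ 46.3 274.9] [ 0.4479 -0.0214  0.125 ]
notch 0.79 [286.7 175.1] [ 0.4687 -0.2066  0.1255]
rib_mid 0.7 [332.8 210.2] [ 0.4414 -0.2298  0.14  ]
cover_pad 0.96 [391.2 241.1] [ 0.4088 -0.2608  0.1345]
cover_pad 0.24 [500.9 139.7] [ 0.454  -0.3405  0.1345]
rib_right 0.57 [334.5 201.1] [ 0.4447 -0.2323  0.1315]
phi 73.72592681051664 now r,t 47.10671476017127 -13.50965591351906
[0, 0, np.float64(-0.04), -0.001, -0.0, 0, 1],[0, 0, np.float64(-0.1), -0.004, -0.001, 0, 1],[0, 0, np.float64(-0.16), -0.007, -0.002, 0, 1],[0, 0, np.float64(-0.22), -0.01, -0.002, 0, 1],[0, 0, np.float64(-0.28), -0.013, -0.002, 0, 1],[0, 0, np.float64(-0.35), -0.016, -0.002, 0, 1],[0, 0, np.float64(-0.41), -0.019, -0.002, 0, 1],[0, 0, np.float64(-0.47), -0.022, -0.001, 0, 1],[0, 0, np.float64(-0.53), -0.025, -0.001, 0, 1],[0, 0, np.float64(-0.59), -0.028, 0.0, 0, 1],[0, 0, np.float64(-0.65), -0.031, 0.001, 0, 1],[0, 0, np.float64(-0.71), -0.034, 0.002, 0, 1],[0, 0, np.float64(-0.77), -0.036, 0.004, 0, 1],[0, 0, np.float64(-0.83), -0.039, 0.005, 0, 1],[0, 0, np.float64(-0.89), -0.041, 0.007, 0, 1],[0, 0, np.float64(-0.96), -0.044, 0.009, 0, 1],[0, 0, np.float64(-1.02), -0.046, 0.01, 0, 1],
```

View pics/d.png

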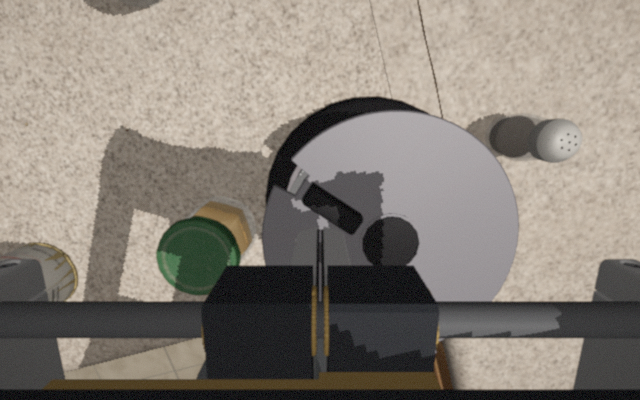

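The picture shows the rib and notch unmoved at (332, 210) and (290, 180), with the fingertip now on its other side, so the tip went over the rib. I'll check the actual heights with depth.

```bash
python3 - <<'E'
from h import *
np.set_printoptions(precision=3,suppress=True)
s=manip.read_state(); ci=manip.camera_info("wrist");im,d=manip.get_image("wrist")
K,R,t=map(np.array,(ci["mtx"],ci["R"],ci["t"]))
q=K@(R@np.array(s["tool_pos"])+t);print("tcp px",q[:2]/q[2],q[2],s["contact_force"])
for px in [(332,208),(345,215),(315,195),(391,241),(420,200),(480,200),(300,215),(320,222),(320,230),(316,235),(324,235),(316,245),(324,245),(310,250),(300,250),(340,250)]:
    print(px,d[px[1],px[0]],back("wrist",px,d[px[1],px[0]],ci),im[px[1],px[0]])
save(im,"e.png",(240,140,420,280),4)
E
```

```text
tcp px [319.299 227.362] 0.2150919190773621 [0.06  0.083 0.609]
(332, 208) 0.20179856 [ 0.445 -0.23   0.149] [55 54 54]
(345, 215) 0.20279111 [ 0.439 -0.237  0.149] [24 23 25]
(315, 195) 0.19970421 [ 0.456 -0.223  0.149] [25 21 27]
(391, 241) 0.2221943 [ 0.409 -0.261  0.134] [49 47 48]
(420, 200) 0.21827738 [ 0.43  -0.286  0.132] [165 161 162]
(480, 200) 0.21930692 [ 0.419 -0.323  0.13 ] [163 158 160]
(300, 215) 0.22093372 [ 0.442 -0.208  0.131] [89 85 87]
(320, 222) 0.22313875 [ 0.433 -0.219  0.13 ] [136 132 134]
(320, 230) 0.18594396 [ 0.44  -0.221  0.167] [98 94 96]
(316, 235) 0.17312656 [ 0.442 -0.22   0.18 ] [81 80 79]
(324, 235) 0.17338517 [ 0.441 -0.224  0.179] [81 78 78]
(316, 245) 0.16490984 [ 0.44  -0.219  0.189] [69 68 68]
(324, 245) 0.1605711 [ 0.441 -0.223  0.193] [78 75 76]
(310, 250) 0.15357333 [ 0.443 -0.217  0.2  ] [88 87 86]
(300, 250) 0.15377991 [ 0.444 -0.213  0.2  ] [89 87 91]
(340, 250) 0.15517168 [ 0.439 -0.23   0.198] [92 91 90]
```

View pics/e.png

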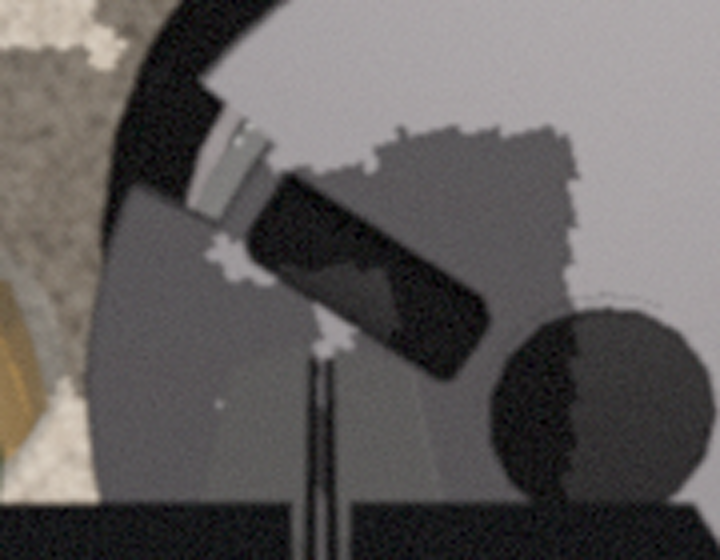

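```bash
python3 arc.py 41 41 1 .024
```

```text
phi 73.73066502315346 now r,t 47.05095208855966 -13.458698510216479
[0, 0, np.float64(0.57), 0.032, 0.02, 0, 1],
```

{"api": "arm_command", "payload": {"rows": [[[0,0,0,0,0,-0.03,1],[0,0,0,0,0,-0.03,1],[0,0,0.57,0.032,0.02,-0.03,1],[0,0,0.57,0.032,0.02,-0.03,1],[0,0,0.57,0.032,0.02,-0.03,1],[0,0,0.57,0.032,0.02,-0.03,1],[0,0,0.57,0.032,0.02,-0.03,1],[0,0,0.57,0.032,0.02,-0.03,1],[0,0,0.57,0.032,0.02,-0.01,1],[0,0,0.57,0.032,0.02,0.003,1],[0,0,0.57,0.032,0.02,0.003,1]]], "grip_force": 40}}

```text
time: 8.63
tool_pos: [0.456, -0.2455, 0.1322]
eef_rot: [[0.659, -0.752, -0.005], [-0.752, -0.659, 0.003], [-0.006, 0.001, -1.0]]
contact_force: [-0.8, -0.2, -0.7]
grip_width: 0.007
gripper_force: 0.0
```

{"api": "arm_command", "payload": {"rows": [[[0,0,0,-0.004,0,0,1],[0,0,0,-0.008,0,0,1]]]}}

```text
time: 8.8
tool_pos: [0.4525, -0.2407, 0.1362]
eef_rot: [[0.658, -0.753, 0.001], [-0.753, -0.658, -0.0], [0.001, -0.0, -1.0]]
contact_force: [0.5, 0.3, 0.7]
grip_width: 0.005
gripper_force: 0.0
```

{"api": "arm_command", "payload": {"rows": [[[0,0,-0.03,-0.002,0,0,1],[0,0,-0.06,-0.004,0,0,1]]]}}

```text
time: 8.97
tool_pos: [0.4501, -0.2377, 0.1371]
eef_rot: [[0.703, -0.711, 0.002], [-0.711, -0.703, -0.001], [0.003, -0.001, -1.0]]
contact_force: [-0.6, 0.1, -0.5]
grip_width: 0.005
gripper_force: 0.0
```

{"api": "arm_command", "payload": {"rows": [[[0,0,-0.03,-0.002,0,0,1],[0,0,-0.06,-0.003,0,0,1]]]}}

```text
time: 9.13
tool_pos: [0.448, -0.2355, 0.1372]
eef_rot: [[0.745, -0.668, 0.002], [-0.668, -0.745, -0.001], [0.003, -0.001, -1.0]]
contact_force: [1.3, 0.3, 0.1]
grip_width: 0.006
gripper_force: 0.0
```

```bash
python3 look.py f.png
```

```text
9.1333 [ 0.448  -0.2355  0.1372] [ 0.7446 -0.6675  0.0027] [-0.5961 -0.0004  1.5469  0.0002  1.5923  1.7056]
cam [ 0.4982 -0.2815  0.3421] [-0.1748  0.1586 -0.9717]
notch 0.86 [261.8 226.1] [ 0.4719 -0.2052  0.1255]
notch 0.35 [123.4 388.7] [ 0.4495 -0.0355  0.1255]
rib_mid 0.91 [321.3 243.4] [ 0.4401 -0.2304  0.14  ]
rib_mid 0.43 [75.6 98.2] [ 0.6    -0.1851  0.14  ]
cover_pad 0.6 [388.6 246. ] [ 0.4078 -0.2604  0.1345]
rib_right 0.48 [ 75.7 102.4] [ 0.6021 -0.1794  0.1315]
```

View pics/f.png

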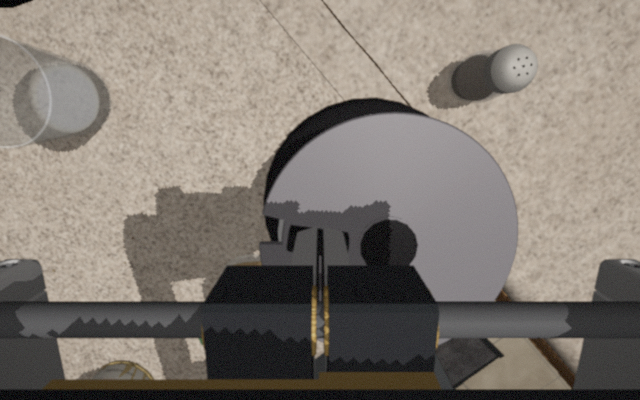

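The rib (x≈290–348, row≈240) is still at about 41° and lies just behind the fingertip. I'll keep pushing in small steps and watch the force.

{"api": "arm_command", "payload": {"rows": [[[0,0,0,-0.002,0,0,1],[0,0,0,-0.004,0,0,1]]]}}

```text
time: 9.65
tool_pos: [0.4446, -0.2327, 0.1355]
eef_rot: [[0.743, -0.669, -0.0], [-0.669, -0.743, 0.0], [-0.0, -0.0, -1.0]]
contact_force: [-0.0, 0.8, -0.2]
grip_width: 0.004
gripper_force: 0.0
```

{"api": "arm_command", "payload": {"rows": [[[0,0,0,-0.002,0,0,1],[0,0,0,-0.004,0,0,1]]]}}

```text
time: 9.82
tool_pos: [0.4415, -0.2299, 0.1355]
eef_rot: [[0.743, -0.669, -0.0], [-0.669, -0.743, 0.0], [-0.0, -0.0, -1.0]]
contact_force: [-0.2, -1.3, -0.2]
grip_width: 0.008
gripper_force: 0.0
```

```bash
python3 look.py g.png; python3 - <<'E'
from h import *
ci=manip.camera_info("wrist");im,d=manip.get_image("wrist")
s=manip.read_state();print(s["contact_force"])
E
```

```text
9.8167 [ 0.4415 -0.2299  0.1355] [ 0.743  -0.6693 -0.0002] [-0.5942 -0.016   1.5659  0.0001  1.5919  1.7099]
cam [ 0.4921 -0.2764  0.3401] [-0.1768  0.1606 -0.971 ]
pin_top 0.91 [468.2 303.9] [ 0.3257 -0.268   0.125 ]
notch 0.71 [263.8 214.8] [ 0.4703 -0.2065  0.1255]
rib_mid 0.8 [318.7 230.4] [ 0.4416 -0.2297  0.14  ]
cover_pad 0.62 [388.5 233.6] [ 0.4086 -0.2604  0.1345]
rib_right 0.74 [323.4 221. ] [ 0.4422 -0.2343  0.1315]
rib_right 0.65 [74.2 91.2] [ 0.6004 -0.1786  0.1315]
[-0.23735182 -0.32454598 -0.32366842]
```

View g.

```bash
python3 - <<'E'
from h import *
import cv2
im=cv2.imread("pics/g.png")[180:290,220:430]
a=cv2.resize(im,None,fx=3.5,fy=3.5,interpolation=cv2.INTER_CUBIC)
cv2.imwrite("pics/g2.png",a)
im,d=manip.get_image("scene")
save(im,"g3.png",(180,140,400,320),3.5)
E
```

```text
(no output)
```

View pics/g2.png

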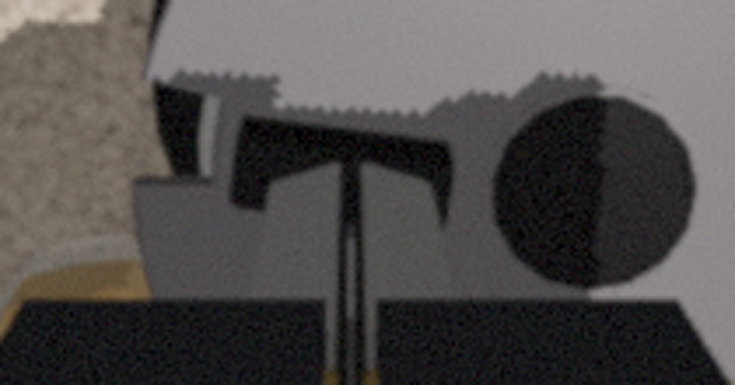

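View pics/g3.png

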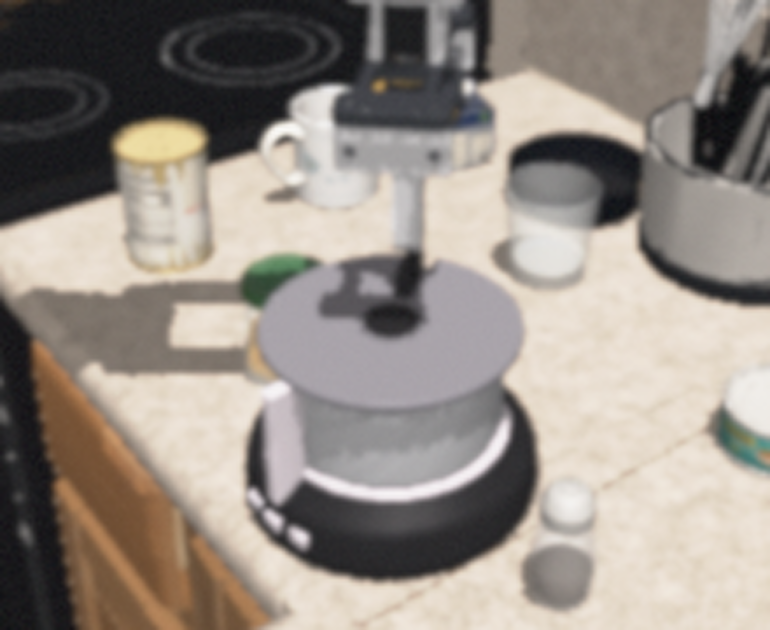

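The fingertip's visible end seems to coincide with the rib's top, with no force. I'll measure the true finger-end geometry in the tool frame.

```bash
python3 - <<'E'
from h import *
np.set_printoptions(precision=1,suppress=True)
s=manip.read_state(); ci=manip.camera_info("wrist");im,d=manip.get_image("wrist")
R=np.array(s["eef_rot"]);p=np.array(s["tool_pos"])
print(s["contact_force"],s["ft_torque"])
for c in (306,320,334):
    for r in range(216,262,4):
        print((c,r),1e3*(R.T@(back("wrist",(c,r),d[r,c],ci)-p)),im[r,c],end="; ")
    print()
ci=manip.camera_info("scene");im,d=manip.get_image("scene")
K,Rc,t=map(np.array,(ci["mtx"],ci["R"],ci["t"]))
q=K@(Rc@p+t);print("scene tcp",q/q[2],q[2])
c=int(round(q[0]/q[2]));r0=int(q[1]/q[2])
for r in range(r0-24,r0+8,2): print(r,1e3*(R.T@(back("scene",(c,r),d[r,c],ci)-p)),im[r,c])
E
```

```text
[ 0.9  0.4 -0.4] [0.  0.1 0. ]
(306, 216) [ 7.  -8.4  2.4] [29 25 26]; (306, 220) [ 7.3 -8.  -7.2] [25 28 20]; (306, 224) [  6.4  -7.8 -12.3] [10  9  0]; (306, 228) [  4.5  -7.7 -14.1] [27 27 26]; (306, 232) [  9.3  -6.8 -34.9] [84 83 82]; (306, 236) [  9.2  -6.6 -40.8] [84 82 81]; (306, 240) [  9.7  -6.3 -48. ] [85 81 81]; (306, 244) [  9.5  -6.1 -52.7] [84 82 82]; (306, 248) [  9.4  -5.9 -57.7] [83 80 80]; (306, 252) [  9.7  -5.7 -63. ] [82 81 83]; (306, 256) [  9.5  -5.5 -67.2] [84 80 81]; (306, 260) [  9.2  -5.4 -70.7] [83 82 82]; 
(320, 216) [6.7 0.6 3.6] [77 75 75]; (320, 220) [ 5.9  0.6 -2.4] [21 23 15]; (320, 224) [  6.5   0.6 -12.5] [20 22 24]; (320, 228) [  4.    0.6 -12.6] [27 25 25]; (320, 232) [  7.8   0.6 -30.5] [13 18 17]; (320, 236) [  7.7   0.6 -36.6] [4 9 0]; (320, 240) [  7.6   0.6 -42.2] [21 17 18]; (320, 244) [  8.    0.6 -49.1] [37 38 34]; (320, 248) [  8.    0.6 -54.1] [60 56 58]; (320, 252) [  8.1   0.6 -59.4] [78 77 76]; (320, 256) [  7.    0.6 -61.4] [78 78 77]; (320, 260) [  4.8   0.6 -60.8] [80 78 79]; 
(334, 216) [6.8 9.6 3.1] [82 82 81]; (334, 220) [ 5.3
[... 375 characters left out ...]
 9.4   6.7 -66.9] [80 79 77]; (334, 260) [  9.3   6.6 -70.9] [82 82 79]; 
scene tcp [295.9 219.9   1. ] 0.8911313228215891
195 [  1.8  12.2 -73.6] [197 194 194]
197 [  2.1  14.2 -69.6] [196 193 193]
199 [  1.9  12.8 -63.7] [195 192 193]
201 [  1.8  12.1 -58.2] [189 186 187]
203 [  1.8  11.9 -52.8] [187 184 184]
205 [  2.   14.3 -49.1] [184 181 181]
207 [  1.7  11.7 -42.3] [183 181 181]
209 [  1.9  13.7 -38.2] [166 162 163]
211 [  0.8   4.4 -27.1] [114 110 109]
213 [ -0.6  -7.3 -14.5] [60 57 56]
215 [  0.4   0.8 -14. ] [33 32 34]
217 [  1.6  11.  -15. ] [31 30 32]
219 [  1.9  14.2 -11.6] [34 33 35]
221 [ 2.5 18.9 -9.2] [33 31 34]
223 [ 2.3 17.7 -2.9] [39 38 40]
225 [ 2.3 17.2  2.9] [65 63 65]
```

The finger's physical end is about 27 mm behind the reported TCP, so it has been passing above the rib. I'll move back to the clockwise side and descend that much further.

```bash
python3 arc.py 41 41 1 .026
```

```text
phi 47.98879211904315 now r,t 45.760052480550655 -6.194688200722098
[0, 0, np.float64(0.12), 0.025, 0.002, 0, 1],
```

{"api": "arm_command", "payload": {"rows": [[[0,0,0.12,0.025,0.002,0,1],[0,0,0.12,0.025,0.002,0,1],[0,0,0.12,0.025,0.002,0,1],[0,0,0.12,0.025,0.002,0.008,1],[0,0,0.12,0.025,0.002,0.016,1],[0,0,0.12,0.025,0.002,0.016,1]]]}}

```text
time: 10.87
tool_pos: [0.4574, -0.2471, 0.117]
eef_rot: [[0.658, -0.753, -0.004], [-0.753, -0.658, 0.003], [-0.004, 0.001, -1.0]]
contact_force: [-0.5, 0.6, -0.2]
grip_width: 0.007
gripper_force: 0.0
```

{"api": "arm_command", "payload": {"rows": [[[0,0,0,0,0,0.003,1],[0,0,0,0,0,0.006,1],[0,0,0,0,0,0.006,1]]]}}

```text
time: 11.12
tool_pos: [0.4585, -0.2479, 0.1129]
eef_rot: [[0.658, -0.753, -0.001], [-0.753, -0.658, 0.001], [-0.001, 0.0, -1.0]]
contact_force: [-0.6, 0.0, 0.6]
grip_width: 0.005
gripper_force: 0.0
```

{"api": "arm_command", "payload": {"rows": [[[0,0,0,-0.005,0,0,1],[0,0,0,-0.009,0,0,1],[0,0,0,-0.012,0,0,1],[0,0,0,-0.014,0,0,1]]]}}

```text
time: 11.45
tool_pos: [0.4505, -0.2379, 0.1139]
eef_rot: [[0.658, -0.753, 0.003], [-0.753, -0.658, -0.001], [0.003, -0.001, -1.0]]
contact_force: [3.5, -0.8, -2.3]
grip_width: 0.005
gripper_force: 1.7
```

```bash
python3 look.py i.png; python3 - <<'E'
from h import *
np.set_printoptions(precision=1,suppress=True)
s=manip.read_state(); ci=manip.camera_info("wrist");im,d=manip.get_image("wrist")
R=np.array(s["eef_rot"]);p=np.array(s["tool_pos"]);print(s["contact_force"])
for c in (306,):
    for r in range(216,236,1): print((c,r),1e3*(R.T@(back("wrist",(c,r),d[r,c],ci)-p)),im[r,c],end="; ")
E
```

```text
11.45 [ 0.4505 -0.2379  0.1139] [ 0.6578 -0.7532  0.0027] [-0.5976  0.0172  1.5758  0.0004  1.5456  1.8261]
cam [ 0.4946 -0.2899  0.3188] [-0.1537  0.1791 -0.9717]
rib_mid 0.25 [399.2 256.9] [ 0.4101 -0.2612  0.14  ]
cover_pad 0.7 [400.6 257.5] [ 0.4066 -0.2606  0.1345]
[ 3.6 -0.4 -0.2]
(306, 216) [ 13.1  -7.5 -17.7] [81 80 80]; (306, 217) [ 12.5  -7.5 -17.8] [76 71 77]; (306, 218) [ 12.   -7.4 -18. ] [77 75 77]; (306, 219) [ 11.   -7.5 -16.8] [75 73 73]; (306, 220) [ 10.3  -7.5 -16.5] [78 75 77]; (306, 221) [  9.9  -7.5 -17.1] [77 73 76]; (306, 222) [  9.3  -7.5 -17.4] [78 78 81]; (306, 223) [  9.   -7.5 -18.2] [77 76 78]; (306, 224) [  8.9  -7.4 -19.6] [76 74 78]; (306, 225) [  7.5  -7.5 -17.3] [76 74 75]; (306, 226) [  7.3  -7.5 -18.5] [80 79 80]; (306, 227) [  6.6  -7.5 -18.2] [81 78 79]; (306, 228) [  6.1  -7.5 -18.6] [80 78 80]; (306, 229) [  9.4  -7.  -30.2] [79 75 78]; (306, 230) [  9.4  -6.9 -31.7] [79 78 79]; (306, 231) [  9.2  -6.9 -32.9] [80 77 78]; (306, 232) [  9.6  -6.8 -35.7] [83 79 79]; (306, 233) [  9.3  -6.7 -36.4] [84 82 82]; (306, 234) [  9.3  -6.7 -38. ] [86 85 82]; (306, 235) [  9.7  -6.6 -40.5] [82 80 81];
```

Contact at last (about 3.6 N), but the overlap is shallow at about 5 mm. I'll back off, drop 5 mm more and then push.

{"api": "arm_command", "payload": {"rows": [[[0,0,0,0.004,0,0,1],[0,0,0,0.004,0,0.003,1],[0,0,0,0.004,0,0.005,1],[0,0,0,0.002,0,0.005,1],[0,0,0,-0.001,0,0.005,1],[0,0,0,-0.002,0,0.005,1]]]}}

```text
time: 12.35
tool_pos: [0.4484, -0.2366, 0.1082]
eef_rot: [[0.658, -0.753, 0.0], [-0.753, -0.658, -0.001], [0.001, 0.0, -1.0]]
contact_force: [2.0, -2.4, -2.2]
grip_width: 0.005
gripper_force: 1.5
```

```bash
python3 arc.py 42 64 11 .014; python3 -c "
from h import *
s=manip.read_state();print(s['contact_force'],s['tool_pos'])"
```

```text
phi 41.11270376918094 now r,t 46.949959912941544 -9.894736677071164
[0, 0, np.float64(-0.02), 0.003, -0.0, 0, 1],[0, 0, np.float64(-0.05), 0.002, -0.001, 0, 1],[0, 0, np.float64(-0.09), -0.0, -0.001, 0, 1],[0, 0, np.float64(-0.13), -0.002, -0.001, 0, 1],[0, 0, np.float64(-0.17), -0.004, -0.002, 0, 1],[0, 0, np.float64(-0.21), -0.006, -0.002, 0, 1],[0, 0, np.float64(-0.25), -0.008, -0.002, 0, 1],[0, 0, np.float64(-0.28), -0.01, -0.002, 0, 1],[0, 0, np.float64(-0.32), -0.012, -0.002, 0, 1],[0, 0, np.float64(-0.36), -0.013, -0.002, 0, 1],[0, 0, np.float64(-0.4), -0.015, -0.002, 0, 1],[ 2.03321059 -2.35808227 -2.20202992] [ 0.44837913 -0.23658328  0.10819024]
```

```bash
sed -i 's/round(-D,2)/round(float(-D),2)/' arc.py; python3 arc.py 50 101 18 .0145
```

```text
phi 41.11270376918094 now r,t 46.949959912941544 -9.894736677071164
[0, 0, -0.16, -0.003, -0.002, 0, 1],[0, 0, -0.21, -0.005, -0.002, 0, 1],[0, 0, -0.26, -0.008, -0.002, 0, 1],[0, 0, -0.31, -0.011, -0.002, 0, 1],[0, 0, -0.36, -0.013, -0.002, 0, 1],[0, 0, -0.42, -0.016, -0.002, 0, 1],[0, 0, -0.47, -0.018, -0.002, 0, 1],[0, 0, -0.52, -0.021, -0.001, 0, 1],[0, 0, -0.57, -0.023, -0.0, 0, 1],[0, 0, -0.63, -0.026, 0.0, 0, 1],[0, 0, -0.68, -0.028, 0.001, 0, 1],[0, 0, -0.73, -0.03, 0.002, 0, 1],[0, 0, -0.78, -0.033, 0.003, 0, 1],[0, 0, -0.84, -0.035, 0.005, 0, 1],[0, 0, -0.89, -0.037, 0.006, 0, 1],[0, 0, -0.94, -0.039, 0.008, 0, 1],[0, 0, -0.99, -0.041, 0.009, 0, 1],[0, 0, -1.05, -0.043, 0.011, 0, 1],
```

{"api": "arm_command", "payload": {"rows": [[[0,0,-0.08,-0.001,-0.001,0,1],[0,0,-0.16,-0.003,-0.002,0,1],[0,0,-0.21,-0.005,-0.002,0,1],[0,0,-0.26,-0.008,-0.002,0,1],[0,0,-0.31,-0.011,-0.002,0,1],[0,0,-0.36,-0.013,-0.002,0,1],[0,0,-0.42,-0.016,-0.002,0,1],[0,0,-0.47,-0.018,-0.002,0,1],[0,0,-0.52,-0.021,-0.001,0,1],[0,0,-0.57,-0.023,0,0,1],[0,0,-0.63,-0.026,0,0,1],[0,0,-0.68,-0.028,0.001,0,1],[0,0,-0.73,-0.03,0.002,0,1],[0,0,-0.78,-0.033,0.003,0,1],[0,0,-0.84,-0.035,0.005,0,1],[0,0,-0.89,-0.037,0.006,0,1],[0,0,-0.94,-0.039,0.008,0,1],[0,0,-0.99,-0.041,0.009,0,1],[0,0,-1.05,-0.043,0.011,0,1]]]}}

```text
time: 13.93
tool_pos: [0.4128, -0.2106, 0.109]
eef_rot: [[0.98, 0.199, 0.003], [0.199, -0.98, 0.0], [0.003, 0.0, -1.0]]
contact_force: [3.0, 0.5, -1.0]
grip_width: 0.005
gripper_force: 1.6
```

```bash
python3 look.py k.png;python3 arc.py 104 158 19 .0145
```

```text
13.9333 [ 0.4128 -0.2106  0.109 ] [0.9801 0.1987 0.0029] [-0.5958 -0.0838  1.6837  0.002   1.5396  0.7749]
cam [ 0.4791 -0.1974  0.3139] [-0.2306 -0.046  -0.972 ]
notch 0.64 [259.6 264.2] [ 0.3877 -0.1787  0.1255]
cover_pad 0.82 [401.3 263.4] [ 0.4083 -0.2591  0.1345]
rib_left 0.45 [213.8 166.4] [ 0.4424 -0.1462  0.1315]
rib_right 0.31 [261.5 265. ] [ 0.3903 -0.1805  0.1315]
phi 101.24995777164781 now r,t 47.25375005967395 -15.225685648866762
[0, 0, -0.05, -0.003, -0.0, 0, 1],[0, 0, -0.1, -0.006, -0.001, 0, 1],[0, 0, -0.15, -0.008, -0.001, 0, 1],[0, 0, -0.21, -0.011, -0.002, 0, 1],[0, 0, -0.26, -0.013, -0.002, 0, 1],[0, 0, -0.31, -0.016, -0.002, 0, 1],[0, 0, -0.36, -0.018, -0.002, 0, 1],[0, 0, -0.41, -0.021, -0.002, 0, 1],[0, 0, -0.47, -0.023, -0.001, 0, 1],[0, 0, -0.52, -0.026, -0.001, 0, 1],[0, 0, -0.57, -0.028, -0.0, 0, 1],[0, 0, -0.62, -0.031, 0.001, 0, 1],[0, 0, -0.68, -0.033, 0.002, 0, 1],[0, 0, -0.73, -0.036, 0.003, 0, 1],[0, 0, -0.78, -0.038, 0.004, 0, 1],[0, 0, -0.83, -0.04, 0.005, 0, 1],[0, 0, -0.89, -0.042, 0.006, 0, 1],[0, 0, -0.94, -0.045, 0.008, 0, 1],[0, 0, -0.99, -0.047, 0.009, 0, 1],
```

View pics/k.png

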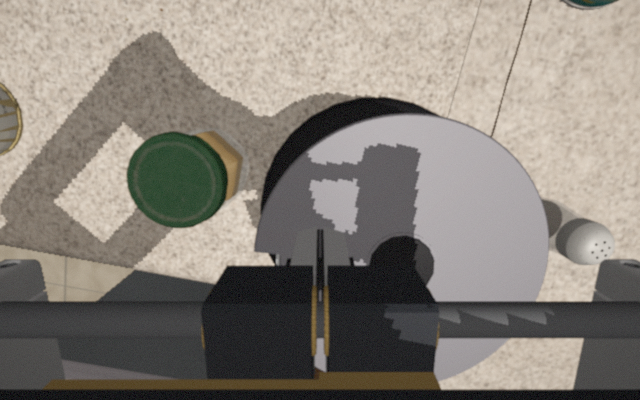

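The cover is turning: the notch is at about (260, 264), around 103°, with the finger pushing the rib. I'll continue the arc.

{"api": "arm_command", "payload": {"rows": [[[0,0,-0.05,-0.003,0,0,1],[0,0,-0.1,-0.006,-0.001,0,1],[0,0,-0.15,-0.008,-0.001,0,1],[0,0,-0.21,-0.011,-0.002,0,1],[0,0,-0.26,-0.013,-0.002,0,1],[0,0,-0.31,-0.016,-0.002,0,1],[0,0,-0.36,-0.018,-0.002,0,1],[0,0,-0.41,-0.021,-0.002,0,1],[0,0,-0.47,-0.023,-0.001,0,1],[0,0,-0.52,-0.026,-0.001,0,1],[0,0,-0.57,-0.028,0,0,1],[0,0,-0.62,-0.031,0.001,0,1],[0,0,-0.68,-0.033,0.002,0,1],[0,0,-0.73,-0.036,0.003,0,1],[0,0,-0.78,-0.038,0.004,0,1],[0,0,-0.83,-0.04,0.005,0,1],[0,0,-0.89,-0.042,0.006,0,1],[0,0,-0.94,-0.045,0.008,0,1],[0,0,-0.99,-0.047,0.009,0,1]]]}}

```text
time: 15.87
tool_pos: [0.3679, -0.2288, 0.1087]
eef_rot: [[0.373, 0.928, 0.001], [0.928, -0.373, 0.001], [0.001, 0.001, -1.0]]
contact_force: [3.1, 0.5, 0.8]
grip_width: 0.006
gripper_force: 1.3
```

```bash
python3 look.py l.png;python3 arc.py 158 186 15 .0145; python3 - <<'E'
from h import *
for c in("scene","top"):
    manip.get_image(c)
    for k,z in dict(pin_top=.125,notch=.1255,rib_mid=.140).items():
        for r in manip.landmark_of(c,k)[:1]:
            p=onz(c,r["position"],z)[:2]-[.4065,-.26];print(c,k,r["score"],np.hypot(*p),np.degrees(np.arctan2(p[1],p[0]))%360)
E
```

```text
15.8667 [ 0.3679 -0.2288  0.1087] [0.3726 0.928  0.0013] [-0.6886 -0.1521  1.7454  0.0014  1.5482 -0.3069]
cam [ 0.3927 -0.1655  0.3135] [-0.0877 -0.2194 -0.9717]
notch 0.59 [264.2 264.5] [ 0.3295 -0.2326  0.1255]
cover_pad 0.64 [406.1 266.3] [ 0.4073 -0.261   0.1345]
rib_left 0.42 [262.1 266.7] [ 0.3298 -0.2313  0.1315]
phi 157.96883876746088 now r,t 47.79059890767727 -14.172404182068613
[0, 0, -0.0, 0.0, 0.001, 0, 1],[0, 0, -0.04, -0.001, 0.0, 0, 1],[0, 0, -0.07, -0.003, -0.0, 0, 1],[0, 0, -0.11, -0.005, -0.0, 0, 1],[0, 0, -0.14, -0.006, -0.001, 0, 1],[0, 0, -0.18, -0.008, -0.001, 0, 1],[0, 0, -0.21, -0.01, -0.001, 0, 1],[0, 0, -0.24, -0.012, -0.001, 0, 1],[0, 0, -0.28, -0.013, -0.001, 0, 1],[0, 0, -0.31, -0.015, -0.001, 0, 1],[0, 0, -0.35, -0.017, -0.001, 0, 1],[0, 0, -0.38, -0.018, -0.001, 0, 1],[0, 0, -0.42, -0.02, -0.001, 0, 1],[0, 0, -0.45, -0.022, -0.001, 0, 1],[0, 0, -0.49, -0.023, -0.001, 0, 1],scene pin_top 0.92 0.0839486392117439 185.56432988100906
scene notch 0.82 0.08396853709879779 160.239869783135
scene rib_mid 0.83 0.04201125359924262 146.0855903375427
top pin_top 0.72 0.26772284432654103 30.714717320919142
```

{"api": "arm_command", "payload": {"rows": [[[0,0,-0.07,-0.003,0,0,1],[0,0,-0.14,-0.006,-0.001,0,1],[0,0,-0.18,-0.008,-0.001,0,1],[0,0,-0.21,-0.01,-0.001,0,1],[0,0,-0.24,-0.012,-0.001,0,1],[0,0,-0.28,-0.013,-0.001,0,1],[0,0,-0.31,-0.015,-0.001,0,1],[0,0,-0.35,-0.017,-0.001,0,1],[0,0,-0.38,-0.018,-0.001,0,1],[0,0,-0.38,-0.018,-0.001,0,1]]]}}

```text
time: 17.45
tool_pos: [0.3592, -0.2453, 0.1083]
eef_rot: [[0.004, 1.0, -0.001], [1.0, -0.004, 0.001], [0.001, -0.001, -1.0]]
contact_force: [-0.1, 2.1, 2.3]
grip_width: 0.004
gripper_force: 1.2
```

```bash
cat > ang.py <<'E'
from h import *
import sys
print(manip.read_state()["time"],manip.read_state()["tool_pos"],manip.read_state()["contact_force"])
dz=float(sys.argv[2]) if len(sys.argv)>2 else 0
for c in sys.argv[1].split(","):
    for _ in range(2):
        manip.get_image(c)
        for k,z in dict(pin_top=.125,notch=.1255-dz,rib_mid=.140-dz,cover_pad=.1345-dz).items():
            for r in manip.landmark_of(c,k)[:1]:
                w=onz(c,r["position"],z)[:2];p=w-[.4065,-.26];print(c,k,round(r["score"],2),w.round(4),np.hypot(*p).round(4),(np.degrees(np.arctan2(p[1],p[0]))%360).round(1))
E
python3 ang.py scene,wrist; python3 arc.py 180 186 2 .0145
```

```text
17.45 [ 0.35916725 -0.24525204  0.10834958] [-0.07956001  2.05410944  2.25454108]
scene pin_top 0.96 [ 0.3233 -0.2654] 0.0833 183.7
scene notch 0.94 [ 0.3221 -0.2622] 0.0845 181.5
scene rib_mid 0.72 [ 0.3677 -0.2482] 0.0406 163.1
scene cover_pad 0.89 [ 0.4029 -0.2668] 0.0077 242.3
scene pin_top 0.84 [ 0.3308 -0.273 ] 0.0768 189.8
scene notch 0.86 [ 0.3123 -0.2676] 0.0945 184.6
scene rib_mid 0.73 [ 0.3702 -0.2467] 0.0387 159.9
scene cover_pad 0.63 [ 0.4096 -0.2619] 0.0036 327.6
wrist pin_top 0.59 [ 0.3248 -0.2689] 0.0822 186.2
wrist notch 0.75 [ 0.3955 -0.1355] 0.125 95.1
wrist cover_pad 0.74 [ 0.3248 -0.2644] 0.0818 183.1
wrist pin_top 0.94 [ 0.3226 -0.2695] 0.0845 186.5
wrist notch 0.57 [ 0.323  -0.2632] 0.0835 182.2
wrist cover_pad 0.8 [ 0.4069 -0.2595] 0.0006 51.6
phi 179.76807702111975 now r,t 47.036164767634844 -14.500692279150098
[0, 0, -0.0, -0.0, -0.0, 0, 1],[0, 0, -0.11, -0.005, -0.001, 0, 1],
```

{"api": "arm_command", "payload": {"rows": [[[0,0,-0.03,-0.0015,0,0,1],[0,0,-0.06,-0.003,0,0,1],[0,0,-0.06,-0.003,0,0,1],[0,0,-0.06,0.003,0,0,1],[0,0,-0.06,0.01,0,0,1],[0,0,-0.06,0.01,0,-0.03,1],[0,0,-0.06,0.01,0,-0.07,1],[0,0,-0.06,-0.02,0,-0.1,1],[0,0,-0.06,-0.05,0,-0.13,1],[0,0,-0.06,-0.08,0,-0.13,1],[0,0,-0.06,-0.11,-0.01,-0.13,1],[0,0,-0.06,-0.11,-0.01,-0.13,1],[0,0,-0.06,-0.11,-0.01,-0.13,1]]]}}

```text
time: 19.53
tool_pos: [0.3495, -0.3563, 0.2383]
eef_rot: [[-0.054, 0.999, 0.001], [0.999, 0.054, -0.0], [-0.0, 0.001, -1.0]]
contact_force: [0.3, 0.6, -0.6]
grip_width: 0.004
gripper_force: 0.0
```

```bash
python3 ang.py wrist; python3 - <<'E'
from h import *
ci=manip.camera_info("wrist");im,d=manip.get_image("wrist")
K,R,t=map(np.array,(ci["mtx"],ci["R"],ci["t"]))
q=K@(R@np.array([.335,-.265,.13])+t);c,r=(q[:2]/q[2]).astype(int);print(c,r)
x0,y0=max(0,c-70),max(0,r-50);print(x0,y0)
save(im,"m.png",(x0,y0,x0+140,y0+100),5)
E
```

```text
19.5333 [ 0.34950386 -0.3563117   0.23830093] [ 0.26606081  0.610682   -0.58298332]
wrist pin_top 0.55 [ 0.3244 -0.2647] 0.0823 183.3
wrist notch 0.71 [ 0.3261 -0.2654] 0.0806 183.8
wrist rib_mid 0.85 [ 0.3596 -0.2646] 0.0472 185.6
wrist cover_pad 0.98 [ 0.4046 -0.2554] 0.005 112.6
wrist pin_top 0.71 [ 0.3224 -0.2693] 0.0846 186.3
wrist notch 0.79 [ 0.3242 -0.2701] 0.0829 187.0
wrist rib_mid 0.7 [ 0.3624 -0.2671] 0.0447 189.2
wrist cover_pad 0.74 [ 0.406  -0.2566] 0.0035 99.1
309 91
239 41
```

View pics/m.png

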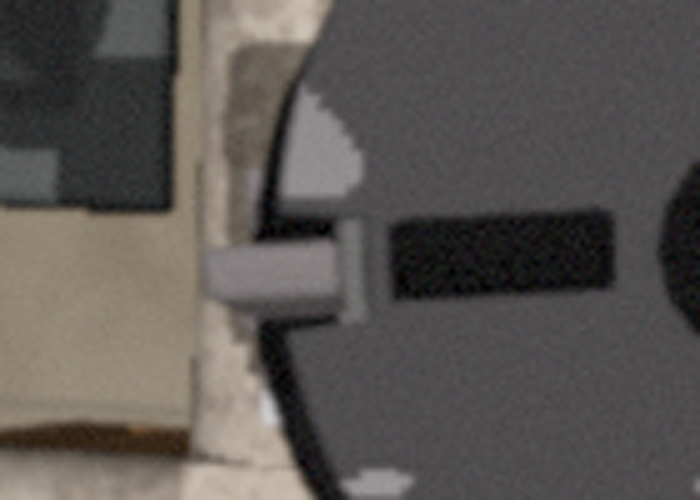

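The notch spans rows 215–325 around the pin (rows 240–292), so it is aligned to about 1 mm. Now I'll press on the central pad.

{"api": "arm_command", "payload": {"rows": [[[0,0,0,0.03,0.02,0,1],[0,0,0,0.06,0.04,0,1],[0,0,0,0.0935,0.0625,0,1],[0,0,0,0.0935,0.0625,0.03,1],[0,0,0,0.0935,0.0625,0.07,1],[0,0,0,0.0935,0.0625,0.1,1],[0,0,0,0.0935,0.0625,0.12,1],[0,0,0,0.0935,0.0625,0.126,1],[0,0,0,0.0935,0.0625,0.126,1],[0,0,0,0.0935,0.0625,0.126,1]]]}}

```text
time: 20.92
tool_pos: [0.4071, -0.2591, 0.1136]
eef_rot: [[-0.056, 0.998, 0.001], [0.998, 0.056, -0.001], [-0.001, 0.001, -1.0]]
contact_force: [0.0, 0.3, 0.6]
grip_width: 0.004
gripper_force: 0.0
```

{"api": "arm_command", "payload": {"rows": [[[0,0,0,0,0,0.002,1],[0,0,0,0,0,0.004,1],[0,0,0,0,0,0.006,1],[0,0,0,0,0,0.008,1],[0,0,0,0,0,0.008,1]]]}}

```text
time: 21.33
tool_pos: [0.4074, -0.2594, 0.1061]
eef_rot: [[-0.056, 0.998, 0.003], [0.998, 0.056, -0.002], [-0.002, 0.002, -1.0]]
contact_force: [-1.0, 0.1, 4.4]
grip_width: 0.004
gripper_force: 1.9
```

Contact came at TCP z ≈ 0.106, as expected. I'll press on slowly.

{"api": "arm_command", "payload": {"rows": [[[0,0,0,0,0,0.001,1],[0,0,0,0,0,0.002,1],[0,0,0,0,0,0.003,1],[0,0,0,0,0,0.004,1],[0,0,0,0,0,0.004,1]]]}}

```text
time: 21.75
tool_pos: [0.4074, -0.2594, 0.1023]
eef_rot: [[-0.056, 0.998, 0.003], [0.998, 0.056, -0.002], [-0.002, 0.002, -1.0]]
contact_force: [-0.4, 0.5, 5.2]
grip_width: 0.005
gripper_force: 2.5
```

{"api": "arm_command", "payload": {"rows": [[[0,0,0,0,0,0.001,1],[0,0,0,0,0,0.002,1],[0,0,0,0,0,0.003,1],[0,0,0,0,0,0.003,1]]]}}

```text
time: 22.08
tool_pos: [0.4075, -0.2594, 0.1004]
eef_rot: [[-0.056, 0.998, 0.003], [0.998, 0.056, -0.003], [-0.003, 0.003, -1.0]]
contact_force: [-1.6, 1.4, 9.8]
grip_width: 0.005
gripper_force: 4.9
```

{"api": "arm_command", "payload": {"rows": [[[0,0,0,0,0,0.001,1],[0,0,0,0,0,0.002,1],[0,0,0,0,0,0.002,1]]]}}

```text
time: 22.33
tool_pos: [0.4075, -0.2595, 0.1003]
eef_rot: [[-0.056, 0.998, 0.004], [0.998, 0.056, -0.003], [-0.003, 0.003, -1.0]]
contact_force: [-4.4, 3.2, 17.3]
grip_width: 0.007
gripper_force: 8.4
```

{"api": "arm_command", "payload": {"rows": [[[0,0,0,0,0,0.001,1],[0,0,0,0,0,0.002,1],[0,0,0,0,0,0.002,1]]]}}

```text
time: 22.58
tool_pos: [0.4076, -0.2596, 0.1001]
eef_rot: [[-0.056, 0.998, 0.004], [0.998, 0.056, -0.004], [-0.004, 0.004, -1.0]]
contact_force: [-6.6, 5.0, 23.6]
grip_width: 0.004
gripper_force: 12.0
```

{"api": "arm_command", "payload": {"rows": [[[0,0,0,0,0,-0.01,1],[0,0,0,0,0,-0.04,1],[0,0,0,0,0,-0.08,1],[0,0,0,-0.04,0,-0.12,1],[0,0,0,-0.08,-0.04,-0.14,1],[0,0,0,-0.1,-0.06,-0.14,1],[0,0,0,-0.1,-0.06,-0.14,1],[0,0,0,-0.1,-0.06,-0.14,1]]]}}

```text
time: 23.25
tool_pos: [0.3507, -0.3648, 0.2347]
eef_rot: [[-0.051, 0.999, 0.001], [0.999, 0.051, -0.003], [-0.003, 0.0, -1.0]]
contact_force: [0.7, 0.6, -0.0]
grip_width: 0.008
gripper_force: 0.0
```

```bash
python3 ang.py wrist .009; python3 - <<'E'
from h import *
np.set_printoptions(precision=4,suppress=True)
ci=manip.camera_info("wrist");im,d=manip.get_image("wrist");K,R,t=map(np.array,(ci["mtx"],ci["R"],ci["t"]))
v,u=np.mgrid[0:400:2,0:640:2];u=u.ravel();v=v.ravel();z=d[v,u]
P=((np.linalg.inv(K)@np.c_[u,v,np.ones(len(u))].T*z).T-t)@R
rel=P[:,:2]-[.4065,-.26];rr=np.hypot(*rel.T);ok=(z>0)&(P[:,2]<.16)&(P[:,2]>.1)
print("pad",np.median(P[ok&(rr<.015),2]))
for a in range(0,360,45):
    an=np.degrees(np.arctan2(rel[:,1],rel[:,0]))%360
    k=ok&(rr>.06)&(rr<.08)&(abs((an-a-22+180)%360-180)<15)&(abs(an-186)>12)
    if k.sum(): print(a+22,k.sum(),np.median(P[k,2]).round(4))
E
```

```text
23.25 [ 0.35065928 -0.3647868   0.23465792] [ 0.68816722  0.56587519 -0.0253513 ]
wrist pin_top 0.79 [ 0.3271 -0.2656] 0.0796 184.0
wrist notch 0.85 [ 0.3248 -0.2657] 0.0819 184.0
wrist rib_mid 0.88 [ 0.3622 -0.2625] 0.0443 183.3
wrist cover_pad 0.6 [ 0.4071 -0.2523] 0.0077 85.7
wrist pin_top 0.68 [ 0.3232 -0.2692] 0.0838 186.3
wrist notch 0.82 [ 0.3256 -0.2696] 0.0815 186.8
wrist rib_mid 0.64 [ 0.3614 -0.2672] 0.0457 189.1
wrist cover_pad 0.76 [ 0.4066 -0.2574] 0.0026 88.5
pad 0.1257282320029885
22 259 0.1229
67 204 0.1226
112 161 0.1228
157 268 0.1228
202 142 0.1227
247 211 0.1227
292 211 0.1226
337 228 0.1227
```

```bash
python3 -c "
from plant import manip
print(manip.finish_job())"
```

```text
the job is handed in; nothing more can be done
None
```

I turned the cover by its rib until the notch was over the pin, then pressed it down. The pad top measures 125.7 mm against 125.5 mm for fully seated; the gripper is clear and the job is handed in, with no verdict returned.

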